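# Refit the bolt dispenser's knob and set the feed

### The job

The blue-handled T-knob has come off the bolt dispenser. Fit it back on the bare square spindle in the middle of the dial, fully home against the black pointer disc, then turn it until the yellow arrow points at the red tab on the scale, and let go with the knob left on. Leave everything else on the counter where it is.

Things in the scene. Friction and masses are not known exactly. Their poses are not given: they have to be found in the camera images.
- knob: T-knob standing on its square aluminium hub (36 x 36 x 26 mm); on the hub a blue grip bar 64 mm long (along the knob's x), 16 mm wide (y), from 26 to 62 mm above the underside. Origin: centre of the underside, z up. Square bore, 17.2 mm wide, 22 mm deep, in the middle of the underside, its flats parallel to the bar. About 160 g
- feeder: bolt dispenser, fixed: a green box 170 mm (x) by 320 mm (y) by 70 mm high; on its -y side an open brown hopper of bolts, 125 mm high, 95 to 225 mm from the dial's axis. Origin: on the table under the dial's axis, z up. The dial: a white round scale 152 mm across on top of the box, with a black pointer disc in its middle
- seat (a point): point on the dial's axis, 77 mm above the table, on the upper face of the black pointer disc, where the knob's underside comes to rest. Axes: the dispenser's, not the spindle's
- spindle_top (a point): centre of the top of the bare square steel spindle, 16 mm wide, 20 mm above the disc, 1 mm chamfer. It turns endlessly either way against 0.2 N m of friction. The axes here are the dispenser's: how the spindle's flats stand is not reported and has no relation to arrow or dispenser: look, or feel for it with the knob. The knob fits in any of the four quarter turns
- arrow (a point): just beyond the tip of the yellow arrow on the black pointer disc (92 mm across, 4.5 mm thick), 50 mm from the dial's axis, at the height of the disc's face; its x axis points outward along the arrow. The disc is clamped on the spindle and turns with it
- mark (a point): inner end of the red rider tab on the white scale, 50 mm from the dial's axis, at the height of the disc's face; its x axis points outward. The tab may stand anywhere around the scale and stays there
- star_knob: a black five-lobed star knob, 52 mm across and 34 mm high, standing on its hub; a spare, does not fit; origin at the centre of its underside
- oil: a yellow plastic bottle with a red cap, 60 mm across, 160 mm high; origin at the centre of its underside
- wrench: a flat steel spanner 180 mm long, lying along its own x; origin at the centre of its underside
- big_bolt: a large steel hex bolt 113 mm long with a 37 mm head, lying along its own x; origin at the centre of its underside
There are look-alikes about, which are no part of the job. What is shaped like the knob but turquoise is not meant.

How it is judged (in metres and radians):
On the way, in this order (a step that is already met when the one before it is completed fails the run):
1. the knob is fitted on the square spindle, at least half of the spindle's 20 mm in its bore (z of knob in the frame of seat below 0.01 m and horizontal distance between knob and seat below 0.004 m), for 0.2 s.
2. with the knob on the spindle, the yellow arrow is turned to the red tab (all of step 1 and distance between arrow and mark below 0.006 m), for 0.2 s.
At the end, for the whole second after the job is handed in: The knob stands at rest on the spindle, its underside within 2.5 mm of the disc, within 3 mm of the dial's axis, upright within 3 degrees; the arrow's point is within 6 mm (about 7 degrees) of the red tab's inner end (z of knob in the frame of seat below 0.0025 m and horizontal distance between knob and seat below 0.003 m and angle between knob's own z axis and vertical below 0.05 rad and distance between arrow and mark below 0.006 m and linear speed of knob below 0.01 m/s and angular speed of knob below 0.05 rad/s); the robot touches nothing.
It fails at once if another thing on the counter is pushed more than 25 mm from its place (distance of any of star_knob, oil, wrench, big_bolt from where it was at the start of the episode above 0.025 m).
It also fails if it takes over 72 s, if anything falls off the work surface, if the arm or the gripper's body presses on something with over 40 N, if the wrist force passes 120 N, or if a joint passes its speed limit or range.

### The arm

A 6-joint arm with a two-finger parallel gripper is mounted at the origin on the work surface. World frame = base frame: x ahead of the robot, y to its left, z up, the work surface at z = 0. Lengths are in m, angles in degrees, forces in N, time in s.
With the tool pointing down it reaches from about 0.375 to 0.925 m from the base axis. Payload 5.7 kg.
Tool frame: the origin (TCP) lies midway between the tips of the shut fingers; the grasp point (between the pads) lies 19 mm behind it; z points along the fingers, y is the line along which they close (so a half turn about z gives the same grasp; the last joint's range is limited). The gripper opens to 88 mm and grips with 3 to 60 N. Pads are 20 mm wide; open, the fingers measure 115 mm over their backs; the gripper's body (75 mm by 178 mm) begins 61 mm behind the grasp point.
Start: joints at [-71.797, 20.558, 86.54, -0, 72.909, -6.595], TCP at [0.252, -0.545, 0.223] pointing down, gripper open.
Joint ranges: [-170.27, 170.27], [-57.76, 135], [12.27, 136.19], [-55.21, 235.2], [11.17, 155.16], [-170.74, 170.74]. Speed limits (degrees/s): [136.94, 136.94, 180, 180, 180, 180].

### API

Orientations are given as [roll, pitch, yaw] about the fixed x, y, z axes, in that order (R = Rz(yaw) Ry(pitch) Rx(roll)).
In Python, from cell import r, imaging, order gives the robot as it stands.
- The arm moves only by the tool servo_tool, never from a script. Its argument "motion" is a list of rows, each an object of numbers: "tx", "ty", "tz": the shift along the tool's x, y, z in cm; "yaw": the turn about the tool's z in degrees; "gripper": the finger opening in cm, from 0 to 8.78. In form: [{"tx": .., "ty": .., "tz": .., "yaw": .., "gripper": ..}, ...]. A call has 1 to 20 rows; each row shifts and turns the commanded pose from where the row before left it, along the tool's axes as they then stand; what a row does not reach is not made up. A row lasts 1/8 s, in which the tool goes at most 62.5 mm and 10.7 degrees, less where a joint would pass 70% of its speed; a pose out of reach is approached as far as the arm can. A call with a gripper value outside its range is refused whole. The fingers move at their own pace and stop on an object; "force" is the grip in N (left out, the last holds). Time passes only in rows, so rows that do not move let the fingers close. It gives the time, the measured TCP pose, the force, the opening and the grip force at its end, in the units of the state.
- r.observe(): the state, without advancing time (a new reading comes with each control period).
- imaging.snapshot(name): name is "side" or "top"; returns a dict with "image" (480x640x3 uint8, red, green, blue), "vfov" (degrees; the focal length in pixels is half the picture's height over the tangent of half this angle, whatever the lens; pixels are square), "cx", "cy" (the principal point, pixels), "rvec" (rotation vector, rad) and "tvec" (3), from world to camera coordinates, as OpenCV has them. Camera axes: x right, y down, z forward; pixel columns grow to the right and rows downward; lengths in m; the calibration is good to about 2 mm. A picture is of the moment at which its call begins. There is no depth.
- order.hand_in(): hands the job in; it is judged then, once.
The state is a dict: "clock": time; "q": joint angles; "joint_vel": joint speeds; "joint_torque": joint torques, N m; "tool_pos": TCP position; "eef_rot": TCP orientation; "ft_force": force on the tool from outside, world axes, zero at the start; "ft_torque": the same for the moment, N m; "opening": finger opening in m; "grasp_force": force on a finger pad.
Only numpy, scipy, OpenCV 4.12 (cv2) and the standard library are available. Lean on these libraries where they do the work, as an engineer would, in place of code of your own. Each camera call takes 0.05 s, during which the arm holds its last target. There are 200 camera calls.

## Working session

There is one attempt and no reset: what is moved stays moved. The work goes in short steps, Python scripts to look and compute and a tool call to move; the robot and the scene stay as the last step left them, time stands still between calls to the robot, and variables do not carry over. Pictures are saved under pics/ and viewed, at most 10 in all, crops included, and the job is handed in when it is done.

Besides the shell and the picture viewer there is one more tool, called after "Call:" in YAML: its name, and indented under it one key for each argument. servo_tool: Moves the arm, as the interface text tells. Its arguments: {"type":"object","properties":{"motion":{"type":"array"},"force":{"type":"number"}},"required":["motion"]}

```bash
mkdir -p pics; ls
cat > h.py <<'E'
import numpy as np,cv2
from cell import r,imaging,order
def snap(n,f=None):
    s=imaging.snapshot(n)
    if f: cv2.imwrite('pics/'+f,cv2.cvtColor(s['image'],cv2.COLOR_RGB2BGR))
    return s
def ray(s,u,v):
    h=s['image'].shape[0]; f=h/2/np.tan(np.radians(s['vfov'])/2)
    R=cv2.Rodrigues(np.array(s['rvec'],float))[0]; t=np.array(s['tvec'],float).ravel()
    d=R.T@np.array([(u-s['cx'])/f,(v-s['cy'])/f,1]); return -R.T@t,d
def onz(s,u,v,z):
    o,d=ray(s,u,v); return o+d*(z-o[2])/d[2]
def proj(s,p):
    h=s['image'].shape[0]; f=h/2/np.tan(np.radians(s['vfov'])/2)
    R=cv2.Rodrigues(np.array(s['rvec'],float))[0]; t=np.array(s['tvec'],float).ravel()
    c=R@np.array(p)+t; return np.array([f*c[0]/c[2]+s['cx'],f*c[1]/c[2]+s['cy']])
E
python3 - <<'E'
from h import *
for n in('top','side'):
    s=snap(n,n+'0.png'); print(n,s['vfov'],s['cx'],s['cy'],ray(s,320,240))
print(r.observe())
E
```

```text
pics
top 44.1465657615702 312.21855064034673 242.47183830872743 (array([0.40918901, 0.1017418 , 1.11030674]), array([ 0.12901633, -0.01351155, -0.99164638]))
side 55.06012791414733 319.84650057318277 243.26623473216412 (array([0.37161017, 0.55353249, 0.6252208 ]), array([ 0.24459227, -0.65521476, -0.71478575]))
{'clock': 0.1, 'q': array([-7.17967730e+01,  2.05935902e+01,  8.65916142e+01, -1.64762757e-03,
        7.29105283e+01, -6.59477986e+00]), 'joint_vel': array([ 0.10369328, -0.01169819, -0.14399124,  0.04978387, -0.04264926,
        0.04529557]), 'joint_torque': array([ 8.10547117e-04, -5.16357386e+01, -2.71406883e+01,  6.76599448e-02,
        2.76359031e-02, -3.57623060e-05]), 'tool_pos': array([ 0.25143806, -0.54408288,  0.22190372]), 'eef_rot': array([-1.79904720e+02, -9.43091982e-03,  2.47984845e+01]), 'ft_force': array([ 0.82226002,  0.73023159, -0.12221011]), 'ft_torque': array([0.06565212, 0.0927389 , 0.03311423]), 'grasp_force': 0.0, 'opening': 0.08764447882503688}
```

View pics/top0.png

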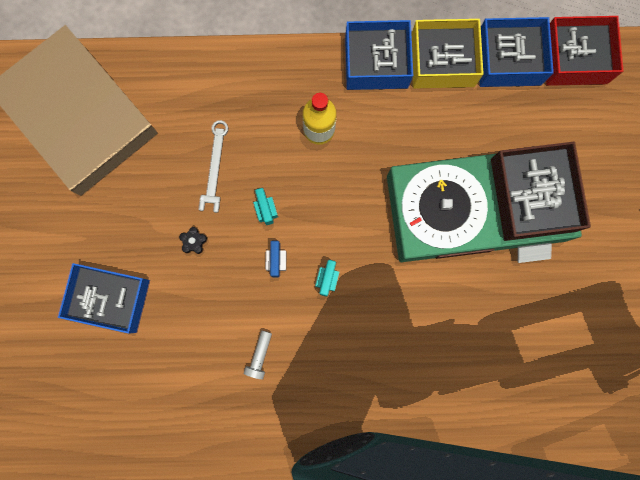

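View pics/side0.png

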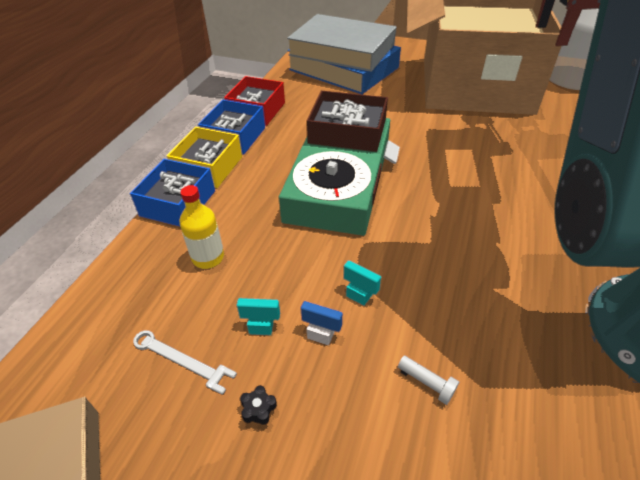

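Top view: the blue knob is at about (275,258), the spindle at (447,204), the arrow tip at (442,180) and the red tab at (416,222). The two turquoise look-alikes stand at (265,205) and (327,277). The side view agrees with this.

```bash
cat > m.py <<'E'
from h import *
def big(m):
    c=max(cv2.findContours(m.astype(np.uint8),cv2.RETR_EXTERNAL,cv2.CHAIN_APPROX_NONE)[0],key=cv2.contourArea); return c
def win(m,u0,u1,v0,v1):
    o=np.zeros_like(m);o[v0:v1,u0:u1]=m[v0:v1,u0:u1];return o
def rect(s,c,z):
    p=np.array([onz(s,*q,z)[:2] for q in c.reshape(-1,2)])
    return cv2.minAreaRect((p*1000).astype(np.float32))
E
python3 - <<'E'
from m import *
s=snap('top'); im=s['image']; H,S,V=[x.astype(int) for x in cv2.split(cv2.cvtColor(im,cv2.COLOR_RGB2HSV))]
c=big(win((H>104)&(H<125)&(S>120),255,300,230,290)); print('knob top',rect(s,c,.062))
c=big(win((S<60)&(V>120),395,495,155,255)); p=np.array([onz(s,*q,.0725)[:2] for q in c.reshape(-1,2)])*1000
print('dial',cv2.fitEllipse(p.astype(np.float32)))
d=cv2.fitEllipse(p.astype(np.float32))[0]
c=big(win((S<60)&(V>110),437,458,194,215)); print('spindle',rect(s,c,.097),len(c))
for n,m,z in (('tab',((H<8)|(H>172))&(S>120),.077),('arrow',(H>18)&(H<35)&(S>130),.077)):
    m=win(m,405,490,165,245); v,u=np.nonzero(m); p=np.array([onz(s,a,b,z)[:2] for a,b in zip(u,v)])*1000-d
    print(n,len(u),p.mean(0),np.degrees(np.arctan2(*p.mean(0)[::-1])),np.sort(np.hypot(*p.T))[[0,2,-3,-1]])
cr=np.hstack([cv2.resize(im[160:250,400:490],(400,400),interpolation=cv2.INTER_CUBIC),cv2.resize(im[225:295,240:310],(400,400),interpolation=cv2.INTER_CUBIC)])
cv2.imwrite('pics/c1.png',cr[:,:,::-1])
t=snap('side'); im=t['image'];H,S,V=[x.astype(int) for x in cv2.split(cv2.cvtColor(im,cv2.COLOR_RGB2HSV))]
c=big(win((H>104)&(H<125)&(S>120),295,350,295,340));print('side knob',c.reshape(-1,2).mean(0),onz(t,*c.reshape(-1,2).mean(0),.044))
print('side spindle',onz(t,332,163,.097))
E
```

```text
knob top ((514.1932373046875, 170.0121307373047), (14.209003448486328, 62.65755081176758), 89.24373626708984)
dial ((601.2531127929688, -135.01783752441406), (150.08328247070312, 151.72296142578125), 3.6872739791870117)
spindle ((600.63134765625, -134.31207275390625), (17.381282806396484, 16.067102432250977), 87.13743591308594) 35
tab 43 [-27.80118983  53.87086416] 117.29694581436911 [50.1526879  51.72960758 70.1254495  70.98967076]
arrow 66 [37.07440541  4.36977839] 6.722158617073878 [26.01320194 27.57369906 45.78693722 46.22197162]
side knob [321.43396226 315.81132075] [0.51446833 0.17222391 0.044     ]
side spindle [ 0.59950932 -0.1323814   0.097     ]
```

View pics/c1.png

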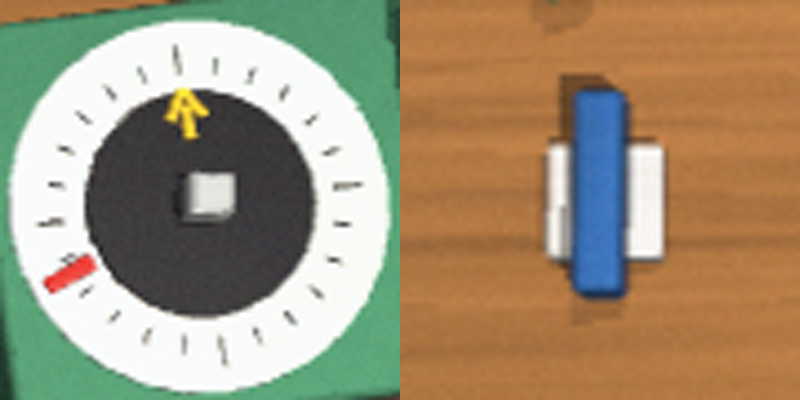

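The knob is at (514,171) mm with its bar along world x. The dial axis is at (601,-134.5). The arrow is at 6.7° and the tab at 117.3°, so the turn is about +110.6°. Next I move over the knob.

Call:
servo_tool:
  motion:
    - {"yaw": 6.2, "gripper": 5}
    - {"yaw": 6.2}
    - {"yaw": 6.2}
    - {"yaw": 6.2}
    - {"tx": 1.64, "ty": -4.47}
    - {"tx": 1.64, "ty": -4.47}
    - {"tx": 1.64, "ty": -4.47}
    - {"tx": 1.64, "ty": -4.47}
    - {"tx": 1.64, "ty": -4.47}
    - {"tx": 1.64, "ty": -4.47}
    - {"tx": 1.64, "ty": -4.47}
    - {"tx": 1.64, "ty": -4.47}
    - {"tx": 1.64, "ty": -4.47}
    - {"tx": 1.64, "ty": -4.47}
    - {"tx": 1.64, "ty": -4.47}
    - {"tx": 1.64, "ty": -4.47}
    - {"tx": 1.64, "ty": -4.47}
    - {"tx": 1.64, "ty": -4.47}
    - {"tx": 1.64, "ty": -4.47}
    - {"tx": 1.64, "ty": -4.47}
  force: 30

```text
invalid input
```

Run:
```python
from m import *
s=snap('top'); im=s['image']
k=8; u0,v0=432,188; g=cv2.resize(cv2.cvtColor(im,cv2.COLOR_RGB2GRAY)[v0:v0+32,u0:u0+32],None,fx=k,fy=k,interpolation=cv2.INTER_CUBIC)
for th in (110,130,150,170,190):
    c=big(g>th).reshape(-1,2); c=(c+.5)/k-.5+[u0,v0]; print(th,rect(s,c,.097))
print(g.max(), r.observe()['tool_pos'],r.observe()['eef_rot'])
```

```text
110 ((600.6450805664062, -134.72650146484375), (18.12458038330078, 18.004329681396484), 86.6001968383789)
130 ((601.0684204101562, -134.94699096679688), (17.315837860107422, 16.72258758544922), 86.26676940917969)
150 ((601.0799560546875, -134.88645935058594), (16.496036529541016, 16.012861251831055), 87.13681030273438)
170 ((601.0709228515625, -134.99472045898438), (15.84443473815918, 15.53885555267334), 87.13818359375)
190 ((600.99462890625, -134.9904022216797), (14.976733207702637, 14.931410789489746), 87.14154052734375)
241 [ 0.25152042 -0.5443841   0.22223631] [-1.79948086e+02 -4.54259173e-03  2.47966401e+01]
```

Spindle flats stand at -3°, centred at (601,-135). The move was refused, so I'll try again with all keys given in every row.

Call:
servo_tool:
  motion:
    - {"tx": 0, "ty": 0, "tz": 0, "yaw": 6.2, "gripper": 5}
    - {"tx": 0, "ty": 0, "tz": 0, "yaw": 6.2, "gripper": 5}
    - {"tx": 0, "ty": 0, "tz": 0, "yaw": 6.2, "gripper": 5}
    - {"tx": 0, "ty": 0, "tz": 0, "yaw": 6.2, "gripper": 5}
    - {"tx": 1.64, "ty": -4.47, "tz": 0, "yaw": 0, "gripper": 5}
    - {"tx": 1.64, "ty": -4.47, "tz": 0, "yaw": 0, "gripper": 5}
    - {"tx": 1.64, "ty": -4.47, "tz": 0, "yaw": 0, "gripper": 5}
    - {"tx": 1.64, "ty": -4.47, "tz": 0, "yaw": 0, "gripper": 5}
    - {"tx": 1.64, "ty": -4.47, "tz": 0, "yaw": 0, "gripper": 5}
    - {"tx": 1.64, "ty": -4.47, "tz": 0, "yaw": 0, "gripper": 5}
    - {"tx": 1.64, "ty": -4.47, "tz": 0, "yaw": 0, "gripper": 5}
    - {"tx": 1.64, "ty": -4.47, "tz": 0, "yaw": 0, "gripper": 5}
  force: 30

```text
clock: 1.75
tool_pos: [0.3832, -0.1856, 0.2228]
eef_rot: [180.0, -0.0, -0.0]
ft_force: [0.6, -0.1, 0.6]
opening: 0.0501
grasp_force: 0.0
```

Call:
servo_tool:
  motion:
    - {"tx": 1.64, "ty": -4.46, "tz": 0, "yaw": 0, "gripper": 5}
    - {"tx": 1.64, "ty": -4.46, "tz": 0, "yaw": 0, "gripper": 5}
    - {"tx": 1.64, "ty": -4.46, "tz": 0, "yaw": 0, "gripper": 5}
    - {"tx": 1.64, "ty": -4.46, "tz": 0, "yaw": 0, "gripper": 5}
    - {"tx": 1.64, "ty": -4.46, "tz": 0, "yaw": 0, "gripper": 5}
    - {"tx": 1.64, "ty": -4.46, "tz": 0, "yaw": 0, "gripper": 5}
    - {"tx": 1.64, "ty": -4.46, "tz": 0, "yaw": 0, "gripper": 5}
    - {"tx": 1.64, "ty": -4.46, "tz": 0, "yaw": 0, "gripper": 5}
    - {"tx": 0, "ty": 0, "tz": 4, "yaw": 0, "gripper": 5}
    - {"tx": 0, "ty": 0, "tz": 4, "yaw": 0, "gripper": 5}
    - {"tx": 0, "ty": 0, "tz": 4, "yaw": 0, "gripper": 5}
    - {"tx": 0, "ty": 0, "tz": 0, "yaw": 0, "gripper": 5}
    - {"tx": 0, "ty": 0, "tz": 0, "yaw": 0, "gripper": 5}

```text
clock: 3.38
tool_pos: [0.5149, 0.1699, 0.1037]
eef_rot: [-180.0, -0.1, -0.0]
ft_force: [0.6, -1.5, -0.1]
opening: 0.0502
grasp_force: 0.0
```

Call:
servo_tool:
  motion:
    - {"tx": 0, "ty": -0.1, "tz": 2.5, "yaw": 0.8, "gripper": 5}
    - {"tx": 0, "ty": 0, "tz": 2.5, "yaw": 0, "gripper": 5}
    - {"tx": 0, "ty": 0, "tz": 1.5, "yaw": 0, "gripper": 5}
    - {"tx": 0, "ty": 0, "tz": 0.8, "yaw": 0, "gripper": 5}
    - {"tx": 0, "ty": 0, "tz": 0, "yaw": 0, "gripper": 5}
    - {"tx": 0, "ty": 0, "tz": 0, "yaw": 0, "gripper": 1}
    - {"tx": 0, "ty": 0, "tz": 0, "yaw": 0, "gripper": 1}
    - {"tx": 0, "ty": 0, "tz": 0, "yaw": 0, "gripper": 1}
    - {"tx": 0, "ty": 0, "tz": 0, "yaw": 0, "gripper": 1}
    - {"tx": 0, "ty": 0, "tz": 0, "yaw": 0, "gripper": 1}
    - {"tx": 0, "ty": 0, "tz": 0, "yaw": 0, "gripper": 1}
  force: 30

```text
clock: 4.75
tool_pos: [0.5142, 0.1708, 0.0299]
eef_rot: [-180.0, -0.0, -0.8]
ft_force: [0.5, -0.4, 2.9]
opening: 0.0158
grasp_force: 30.0
```

Call:
servo_tool:
  motion:
    - {"tx": 0, "ty": 0, "tz": -2, "yaw": 0, "gripper": 1}
    - {"tx": 0, "ty": 0, "tz": -4, "yaw": 0, "gripper": 1}
    - {"tx": 0, "ty": 0, "tz": -4, "yaw": 0, "gripper": 1}
    - {"tx": 0, "ty": 0, "tz": -4, "yaw": 0, "gripper": 1}
    - {"tx": 0, "ty": 0, "tz": -1, "yaw": 0, "gripper": 1}
    - {"tx": 1.14, "ty": 3.81, "tz": 0, "yaw": 0, "gripper": 1}
    - {"tx": 1.14, "ty": 3.81, "tz": 0, "yaw": 0, "gripper": 1}
    - {"tx": 1.14, "ty": 3.81, "tz": 0, "yaw": 0, "gripper": 1}
    - {"tx": 1.14, "ty": 3.81, "tz": 0, "yaw": 0, "gripper": 1}
    - {"tx": 1.14, "ty": 3.81, "tz": 0, "yaw": 0, "gripper": 1}
    - {"tx": 1.14, "ty": 3.81, "tz": 0, "yaw": 0, "gripper": 1}
    - {"tx": 1.14, "ty": 3.81, "tz": 0, "yaw": 0, "gripper": 1}
    - {"tx": 1.14, "ty": 3.81, "tz": 0, "yaw": 0, "gripper": 1}
    - {"tx": 0, "ty": 0, "tz": 0, "yaw": 2.2, "gripper": 1}
    - {"tx": 0, "ty": 0, "tz": 0, "yaw": 0, "gripper": 1}
    - {"tx": 0, "ty": 0, "tz": 0, "yaw": 0, "gripper": 1}

```text
clock: 6.75
tool_pos: [0.6002, -0.1347, 0.1784]
eef_rot: [-180.0, 0.1, -2.9]
ft_force: [-0.7, 0.3, -1.6]
opening: 0.0161
grasp_force: 30.0
```

Run:
```python
from m import *
print(r.observe()['tool_pos'],r.observe()['eef_rot'])
a=snap('side')['image'][90:240,250:400]; b=snap('top')['image'][140:260,390:510]
cv2.imwrite('pics/c2.png',np.hstack([cv2.resize(x,(400,400),interpolation=cv2.INTER_CUBIC) for x in(a,b)])[:,:,::-1])
```

```text
[ 0.60015537 -0.13468977  0.1784272 ] [-1.79955475e+02  1.18649559e-01 -2.94050434e+00]
```

View pics/c2.png

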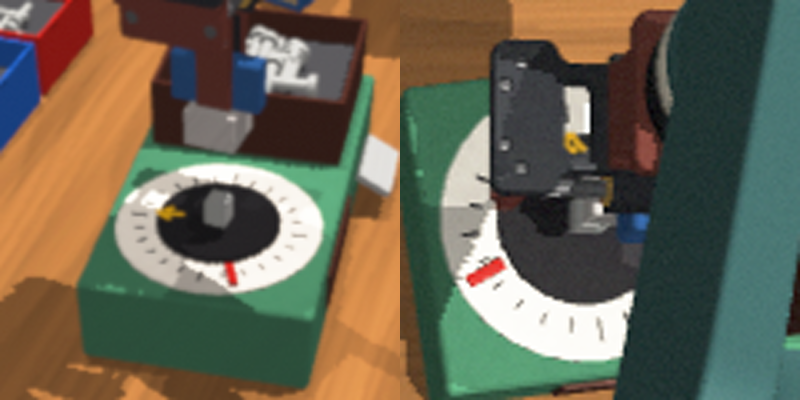

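The side view shows the knob hanging level over the spindle, with the bar at crop columns 172–265 and the spindle at (218,200). I'll check the bar's offset along x numerically.

Run:
```python
from m import *
s=snap('side'); im=s['image']; H,S,V=[x.astype(int) for x in cv2.split(cv2.cvtColor(im,cv2.COLOR_RGB2HSV))]
m=win((H>104)&(H<125)&(S>120),305,360,100,140); v,u=np.nonzero(m); print(u.min(),u.max(),v.min(),v.max())
for row in range(v.min(),v.max()+1,2):
    w=u[v==row]; print(row,w.min(),w.max(),end='; ')
g=win((S<50)&(V>90),310,350,125,150); a,b=np.nonzero(g); print('\nhub',b.min(),b.max(),a.min(),a.max())
o=r.observe()['tool_pos']; th=np.radians(-2.94); X=np.array([np.cos(th),np.sin(th),0]);Y=np.array([np.sin(th),-np.cos(th),0])
B=o*[1,1,0]+[0,0,o[2]-.03]
P=lambda x,y,z:proj(s,B+X*x+Y*y+[0,0,z]).round(1)
print('bar',[P(sx*.032,-.008,z) for sx in(-1,1) for z in(.026,.062)],[P(sx*.032,.008,.062) for sx in(-1,1)])
print('hub',[P(sx*.018,-.018,z) for sx in(-1,1) for z in(0,.026)])
```

```text
314 348 108 131
108 315 319; 110 314 340; 112 314 348; 114 314 348; 116 314 348; 118 314 348; 120 315 347; 122 314 347; 124 314 348; 126 317 348; 128 337 348; 130 340 347; 
hub 319 344 128 147
bar [array([347.1, 132.2]), array([347.6, 114. ]), array([313.7, 125.2]), array([313.2, 107.1])] [array([350.8, 109.4]), array([316.7, 102.8])]
hub [array([337.5, 146.1]), array([337.7, 133.6]), array([319., 142.]), array([318.8, 129.6])]
```

Knob and model agree within 1 px. Shifting +1 mm in x and descending to just above the spindle, then feeling down gently.

Call:
servo_tool:
  motion:
    - {"tx": 0.1, "ty": 0.03, "tz": 2, "yaw": 0, "gripper": 1}
    - {"tx": 0, "ty": 0, "tz": 2, "yaw": 0, "gripper": 1}
    - {"tx": 0, "ty": 0, "tz": 0.8, "yaw": 0, "gripper": 1}
    - {"tx": 0, "ty": 0, "tz": 0, "yaw": 0, "gripper": 1}
    - {"tx": 0, "ty": 0, "tz": 0.2, "yaw": 0, "gripper": 1}
    - {"tx": 0, "ty": 0, "tz": 0.2, "yaw": 0, "gripper": 1}
    - {"tx": 0, "ty": 0, "tz": 0.2, "yaw": 0, "gripper": 1}
    - {"tx": 0, "ty": 0, "tz": 0, "yaw": 0, "gripper": 1}

```text
clock: 7.9
tool_pos: [0.6024, -0.1358, 0.1267]
eef_rot: [180.0, -0.1, -3.0]
ft_force: [-1.7, 0.4, 4.4]
opening: 0.0153
grasp_force: 30.0
```

Call:
servo_tool:
  motion:
    - {"tx": 0, "ty": 0, "tz": 0.1, "yaw": 0, "gripper": 1}
    - {"tx": 0, "ty": 0, "tz": 0, "yaw": 0, "gripper": 1}
    - {"tx": 0, "ty": 0, "tz": 0, "yaw": 0, "gripper": 1}

```text
clock: 8.28
tool_pos: [0.6025, -0.1358, 0.1264]
eef_rot: [180.0, -0.1, -3.0]
ft_force: [-3.0, 0.8, 10.6]
opening: 0.0159
grasp_force: 30.0
```

Run:
```python
from m import *
for i in range(5):
    snap('side'); o=r.observe(); print(o['tool_pos'].round(4),o['eef_rot'].round(2),o['ft_force'].round(1),o['ft_torque'].round(2))
```

```text
[ 0.6025 -0.1358  0.1265] [ 1.7998e+02 -9.0000e-02 -3.0000e+00] [-3.2  1.4  9.7] [0.29 0.73 0.03]
[ 0.6025 -0.1358  0.1265] [ 1.7998e+02 -9.0000e-02 -3.0000e+00] [-3.2  0.8 10.9] [ 0.29  0.69 -0.  ]
[ 0.6025 -0.1359  0.1264] [ 1.7998e+02 -9.0000e-02 -3.0000e+00] [-2.5  1.3 10.4] [0.31 0.69 0.01]
[ 0.6025 -0.1358  0.1264] [ 1.7998e+02 -9.0000e-02 -3.0000e+00] [-3.9  1.8 11.2] [0.22 0.68 0.04]
[ 0.6025 -0.1358  0.1264] [ 1.7998e+02 -9.0000e-02 -3.0000e+00] [-3.   1.7 10.5] [ 0.23  0.69 -0.02]
```

Contact is at the spindle's top. The settled pose is 1.5 mm too far in +x, and the lateral force agrees, so I correct that and push.

Call:
servo_tool:
  motion:
    - {"tx": -0.08, "ty": -0.05, "tz": 0, "yaw": 0, "gripper": 1}
    - {"tx": -0.07, "ty": -0.03, "tz": 0, "yaw": 0, "gripper": 1}
    - {"tx": 0, "ty": 0, "tz": 0, "yaw": 0, "gripper": 1}
    - {"tx": 0, "ty": 0, "tz": 0, "yaw": 0, "gripper": 1}

```text
clock: 9.02
tool_pos: [0.6022, -0.1357, 0.1265]
eef_rot: [179.9, -0.2, -3.0]
ft_force: [-0.4, -0.1, 7.9]
opening: 0.0155
grasp_force: 30.0
```

Call:
servo_tool:
  motion:
    - {"tx": 0, "ty": 0, "tz": -0.6, "yaw": 0, "gripper": 1}
    - {"tx": 0, "ty": 0, "tz": 0, "yaw": 0, "gripper": 1}
    - {"tx": 0, "ty": 0, "tz": 0, "yaw": 0, "gripper": 1}
    - {"tx": 0, "ty": 0, "tz": 0, "yaw": 0, "gripper": 1}

```text
clock: 9.52
tool_pos: [0.6002, -0.1346, 0.1302]
eef_rot: [-180.0, 0.0, -3.0]
ft_force: [0.0, -0.4, -2.1]
opening: 0.0157
grasp_force: 30.0
```

Run:
```python
from m import *
s=snap('side'); o=r.observe(); print(o['tool_pos'].round(4),o['eef_rot'].round(2),o['ft_force'].round(1),o['ft_torque'].round(2))
cv2.imwrite('pics/c3.png',cv2.resize(s['image'][110:200,280:390],(800,600) and (733,600),interpolation=cv2.INTER_CUBIC)[:,:,::-1])
```

```text
[ 0.6002 -0.1347  0.1303] [-1.7998e+02  4.0000e-02 -3.0000e+00] [ 0.3  0.6 -1.6] [ 0.07  0.04 -0.02]
```

View pics/c3.png

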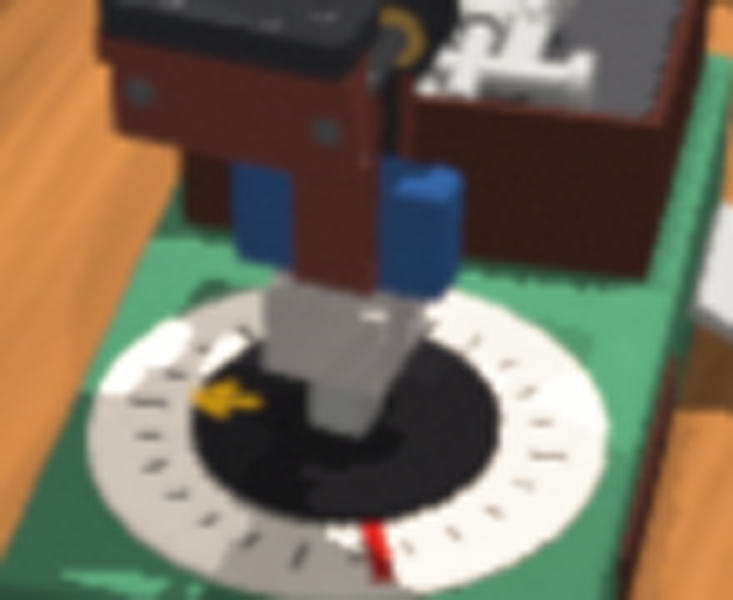

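The crop shows the hub just above the spindle, roughly centred. I'll compare knob and spindle offsets within the same side camera.

```bash
cat > cmp.py <<'E'
from m import *
s=snap('side'); im=s['image']; o=r.observe(); k=8
th=np.radians(-3); X=np.array([np.cos(th),np.sin(th),0]);Y=np.array([np.sin(th),-np.cos(th),0])
def ext(msk,u0,v0):
    c=(big(msk).reshape(-1,2)+.5)/k-.5+[u0,v0]; return np.r_[c.min(0),c.max(0)].round(2)
def box(B,hx,hy,z0,z1):
    p=np.array([proj(s,np.array(B)+X*a*hx+Y*b*hy+[0,0,z]) for a in(-1,1) for b in(-1,1) for z in(z0,z1)]); return np.r_[p.min(0),p.max(0)].round(2)
def up(i,u0,v0,n): return cv2.resize(i[v0:v0+n,u0:u0+n],None,fx=k,fy=k,interpolation=cv2.INTER_CUBIC)
i0=cv2.imread('pics/side0.png')[:,:,::-1]; g=cv2.cvtColor(up(i0,318,150,30),cv2.COLOR_RGB2GRAY)
for t in(75,95): print('spin',ext(g>t,318,150))
print('exp ',box([.601,-.135,.077],.008,.008,0,.02))
u=up(im,300,105,64).astype(int); b=(u[:,:,2]-u[:,:,0])
for t in(40,60): print('bar',ext(b>t,300,105))
p=o['tool_pos']; print('exp',box([p[0],p[1],p[2]-.03],.032,.008,.026,.062),p.round(4))
E
python3 cmp.py
```

```text
spin [317.56 149.56 347.44 162.56]
spin [317.56 149.56 347.44 162.31]
exp  [326.27 158.88 337.09 173.76]
bar [337.06 133.44 348.94 153.69]
bar [337.94 134.19 348.56 151.94]
exp [314.16 127.03 350.19 155.35] [ 0.6003 -0.1347  0.1303]
```

Run:
```python
from m import *
s=snap('side'); im=s['image'].astype(int); o=r.observe(); p=o['tool_pos']
th=np.radians(-3); X=np.array([np.cos(th),np.sin(th),0]);Y=np.array([np.sin(th),-np.cos(th),0])
def edges(line,lo,hi,thr):  # subpixel crossings
    out=[]
    for u in range(lo,hi):
        a,b=line[u]-thr,line[u+1]-thr
        if a*b<0: out.append((round(float(u+a/(a-b)),2),'+' if b>0 else '-'))
    return out
for z in(.035,.045,.053):
    B=np.array([p[0],p[1],p[2]-.03+z]); L,R=[proj(s,B+X*q-Y*.008) for q in(.032,-.032)]
    bl=im[:,:,2]-im[:,:,0]
    print('bar L',L.round(2),edges(bl[int(round(L[1]))],int(L[0])-5,int(L[0])+6,45),'R',R.round(2),edges(bl[int(round(R[1]))],int(R[0])-5,int(R[0])+6,45))
i0=cv2.imread('pics/side0.png').astype(int).sum(2)/3
for z in(.008,.013,.017):
    B=np.array([.601,-.135,.077+z]); L=proj(s,B+X*.008-Y*.008); R=proj(s,B-X*.008+Y*.008); M=proj(s,B-X*.008-Y*.008)
    for n,q in(('L',L),('mid',M),('R',R)): print(n,q.round(2),i0[int(round(q[1])),int(q[0])-4:int(q[0])+6].round().tolist())
```

```text
bar L [314.49 144.02] [] R [346.7  151.22] [(348.2, '-')]
bar L [314.35 139.43] [(315.07, '+')] R [346.84 146.6 ] [(348.1, '-')]
bar L [314.24 135.71] [(315.08, '+')] R [346.96 142.84] [(348.12, '-')]
L [326.31 168.59] [41.0, 41.0, 41.0, 47.0, 77.0, 99.0, 106.0, 107.0, 106.0, 106.0]
mid [334.03 170.42] [107.0, 106.0, 107.0, 109.0, 116.0, 118.0, 112.0, 78.0, 46.0, 42.0]
R [337.02 165.74] [192.0, 177.0, 144.0, 120.0, 82.0, 48.0, 42.0, 42.0, 41.0, 41.0]
L [326.29 166.48] [42.0, 41.0, 41.0, 51.0, 95.0, 124.0, 146.0, 138.0, 141.0, 152.0]
mid [334.04 168.31] [108.0, 109.0, 112.0, 115.0, 120.0, 120.0, 115.0, 81.0, 47.0, 42.0]
R [337.05 163.64] [225.0, 218.0, 185.0, 146.0, 95.0, 49.0, 43.0, 42.0, 41.0, 42.0]
L [326.28 164.78] [41.0, 42.0, 42.0, 49.0, 92.0, 132.0, 175.0, 199.0, 209.0, 214.0]
mid [334.06 166.61] [122.0, 131.0, 148.0, 157.0, 148.0, 129.0, 117.0, 82.0, 47.0, 42.0]
R [337.07 161.94] [207.0, 193.0, 163.0, 110.0, 61.0, 43.0, 42.0, 42.0, 42.0, 41.0]
```

In the side view the knob sits about 2 mm to −x of its nominal place in the grip, so the TCP should be near (0.6025,-0.1357). I press lightly there with a small yaw wiggle.

Call:
servo_tool:
  motion:
    - {"tx": 0.15, "ty": 0.08, "tz": 0.2, "yaw": 0, "gripper": 1}
    - {"tx": 0, "ty": 0, "tz": 0.25, "yaw": 0, "gripper": 1}
    - {"tx": 0, "ty": 0, "tz": 0.25, "yaw": 0, "gripper": 1}
    - {"tx": 0, "ty": 0, "tz": 0, "yaw": 0, "gripper": 1}
    - {"tx": 0, "ty": 0, "tz": 0, "yaw": 2, "gripper": 1}
    - {"tx": 0, "ty": 0, "tz": 0, "yaw": 2, "gripper": 1}
    - {"tx": 0, "ty": 0, "tz": 0, "yaw": 2, "gripper": 1}
    - {"tx": 0, "ty": 0, "tz": 0, "yaw": 0, "gripper": 1}

```text
clock: 10.68
tool_pos: [0.603, -0.1362, 0.1263]
eef_rot: [180.0, -0.2, -9.0]
ft_force: [-4.0, -0.3, 16.2]
opening: 0.0163
grasp_force: 30.0
```

Call:
servo_tool:
  motion:
    - {"tx": 0, "ty": 0, "tz": 0, "yaw": -2, "gripper": 1}
    - {"tx": 0, "ty": 0, "tz": 0, "yaw": -2, "gripper": 1}
    - {"tx": 0, "ty": 0, "tz": 0, "yaw": -2, "gripper": 1}
    - {"tx": 0, "ty": 0, "tz": 0, "yaw": -2, "gripper": 1}
    - {"tx": 0, "ty": 0, "tz": 0, "yaw": -2, "gripper": 1}
    - {"tx": 0, "ty": 0, "tz": 0, "yaw": -2, "gripper": 1}
    - {"tx": 0, "ty": 0, "tz": 0, "yaw": 0, "gripper": 1}

```text
clock: 11.55
tool_pos: [0.604, -0.1359, 0.1264]
eef_rot: [179.9, -0.3, 3.0]
ft_force: [-1.1, 1.2, 13.5]
opening: 0.0158
grasp_force: 30.0
```

Run:
```python
from m import *
s=snap('side'); o=r.observe(); print(o['tool_pos'].round(4),o['eef_rot'].round(2),o['ft_force'].round(1),o['ft_torque'].round(2))
cv2.imwrite('pics/c4.png',cv2.resize(s['image'][110:200,280:390],(733,600),interpolation=cv2.INTER_CUBIC)[:,:,::-1])
```

```text
[ 0.604  -0.1359  0.1264] [179.94  -0.27   2.99] [-1.2  2.4 14.6] [ 0.44  0.38 -0.1 ]
```

View pics/c4.png

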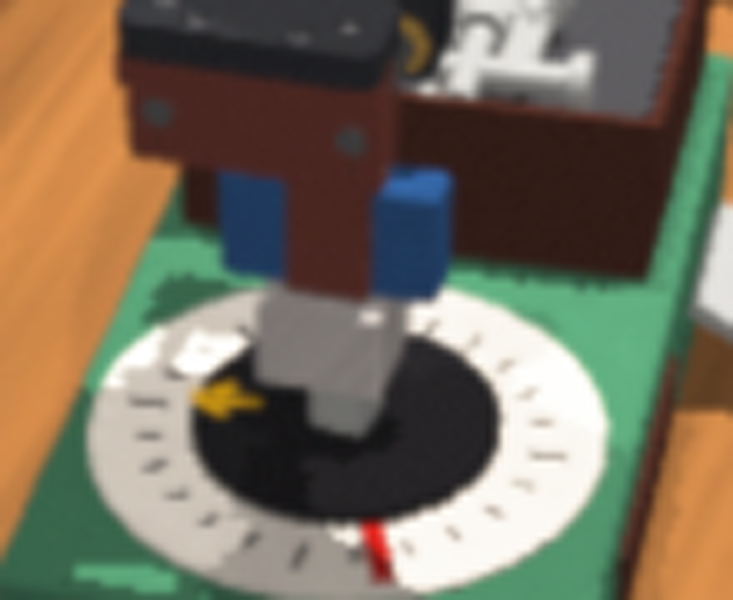

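The arrow has not moved and the knob has slid to about 2 mm past centre in +x. I back off and measure both residuals (u and v) of hub and spindle in the side camera.

Call:
servo_tool:
  motion:
    - {"tx": 0, "ty": 0, "tz": -0.6, "yaw": 2, "gripper": 1}
    - {"tx": 0, "ty": 0, "tz": 0, "yaw": 2, "gripper": 1}
    - {"tx": 0, "ty": 0, "tz": 0, "yaw": 2, "gripper": 1}
    - {"tx": 0, "ty": 0, "tz": 0, "yaw": 0, "gripper": 1}
    - {"tx": 0, "ty": 0, "tz": 0, "yaw": 0, "gripper": 1}

```text
clock: 12.22
tool_pos: [0.6018, -0.1356, 0.1293]
eef_rot: [-180.0, 0.0, -3.0]
ft_force: [-0.0, -0.7, -2.5]
opening: 0.0162
grasp_force: 30.0
```

```bash
cat > res.py <<'E'
from m import *
from scipy.ndimage import map_coordinates
s=snap('side'); o=r.observe(); p=o['tool_pos']; print(p.round(4),o['eef_rot'].round(2))
th=np.radians(o['eef_rot'][2])
def frame(t): t=np.radians(t); return np.array([np.cos(t),np.sin(t),0]),np.array([-np.sin(t),np.cos(t),0]),np.array([0,0,1.])
def resid(img,B,yaw,segs):
    """for each model edge (3D segment) find strongest gradient along its image normal; LS for xy shift"""
    g=cv2.cvtColor(img,cv2.COLOR_RGB2GRAY).astype(float); F=np.array(frame(yaw)); A=[];b=[]
    for n,a,c in segs:
        P=[np.array(B)+np.array(q)@F for q in(a,c)]; q0,q1=proj(s,P[0]),proj(s,P[1]); d=(q1-q0)/np.hypot(*(q1-q0)); N=np.array([-d[1],d[0]])
        ts=np.arange(-3.5,3.51,.1); prof=np.zeros((3,len(ts)))
        prof=sum(sum(abs(0*ts)+map_coordinates(g if ch is None else ch,[(q0+(q1-q0)*f)[1]+ts*N[1],(q0+(q1-q0)*f)[0]+ts*N[0]],order=3) for f in np.linspace(.15,.85,9)) for ch in[None])/9
        G=abs(np.gradient(prof,.1)); i=G.argmax(); w=(ts>ts[i]-1.2)&(ts<ts[i]+1.2); off=(ts[w]*G[w]).sum()/G[w].sum()
        J=[(N@(proj(s,(P[0]+P[1])/2+e)-proj(s,(P[0]+P[1])/2)))*1000 for e in np.eye(3)[:2]*.001]
        print(n,'N',N.round(2),'off',round(off,2),'grad',G[i].round(1)); A.append(np.array(J)/1000);b.append(off)
    A=np.array(A)*1.; sol=np.linalg.lstsq(A,np.array(b),rcond=None); print('shift mm xy',sol[0].round(2) ,'resid',(A@sol[0]-b).round(2))
h=.018
hub=[('hubL',(h,h,.003),(h,h,.023)),('hubBot',(-h,h,0),(h,h,0)),('barL',(.032,.008,.03),(.032,.008,.058)),('barR',(-.032,.008,.03),(-.032,.008,.058)),('barTopR',(-.03,.008,.026),(-.015,.008,.026)),('barBotL',(.03,.008,.026),(.019,.008,.026))]
k=.008
sp=[('L',(k,k,.002),(k,k,.019)),('bot',(-k,k,0),(k,k,0)),('R',(-k,-k,.004),(-k,-k,.018)),('topback',(-.007,-.007,.02),(.007,-.007,.02))]
E
cat > res1.py <<'E'
from res import *
resid(s['image'],p-[0,0,.03],o['eef_rot'][2],hub)
print('--spindle'); resid(cv2.imread('pics/side0.png')[:,:,::-1].copy(),[.601,-.135,.077],-3,sp)
E
python3 res1.py
```

```text
[ 0.6018 -0.1356  0.1294] [-1.7999e+02  3.0000e-02 -2.9900e+00]
hubL N [ 1.   -0.02] off -2.92 grad 25.0
hubBot N [ 0.23 -0.97] off -1.08 grad 24.7
barL N [ 1.   -0.03] off -0.11 grad 9.2
barR N [1.   0.03] off 0.92 grad 5.6
barTopR N [ 0.22 -0.98] off -0.05 grad 45.3
barBotL N [-0.22  0.98] off 0.24 grad 44.6
shift mm xy [0.76 1.55] resid [ 2.25  0.55 -0.58 -1.57 -0.47  0.28]
--spindle
L N [ 1.   -0.01] off -0.52 grad 39.3
bot N [ 0.23 -0.97] off -1.34 grad 45.8
R N [1.   0.01] off -0.41 grad 52.7
topback N [ 0.23 -0.97] off 1.77 grad 122.8
shift mm xy [ 1.16 -0.65] resid [ 0.06  1.54 -0.06 -1.58]
```

Image residuals leave about 1 mm of doubt. I search by feel, with a light press and a small sliding spiral.

Call:
servo_tool:
  motion:
    - {"tx": 0, "ty": -0.05, "tz": 0.25, "yaw": 0, "gripper": 1}
    - {"tx": 0, "ty": 0, "tz": 0.22, "yaw": 0, "gripper": 1}
    - {"tx": 0, "ty": 0, "tz": 0, "yaw": 0, "gripper": 1}
    - {"tx": 0.1, "ty": 0, "tz": 0, "yaw": 0, "gripper": 1}
    - {"tx": 0, "ty": 0.1, "tz": 0, "yaw": 0, "gripper": 1}
    - {"tx": -0.1, "ty": 0, "tz": 0, "yaw": 0, "gripper": 1}
    - {"tx": -0.1, "ty": 0, "tz": 0, "yaw": 0, "gripper": 1}
    - {"tx": 0, "ty": -0.1, "tz": 0, "yaw": 0, "gripper": 1}
    - {"tx": 0, "ty": -0.1, "tz": 0, "yaw": 0, "gripper": 1}
    - {"tx": 0, "ty": 0, "tz": 0, "yaw": 0, "gripper": 1}

```text
clock: 13.52
tool_pos: [0.6021, -0.1349, 0.1262]
eef_rot: [179.9, -0.1, -3.0]
ft_force: [-1.3, -1.1, 5.2]
opening: 0.0164
grasp_force: 30.0
```

Call:
servo_tool:
  motion:
    - {"tx": 0.1, "ty": 0.07, "tz": 0, "yaw": 0, "gripper": 1}
    - {"tx": 0, "ty": 0, "tz": 0.05, "yaw": 0, "gripper": 1}
    - {"tx": 0, "ty": 0, "tz": 0, "yaw": -2, "gripper": 1}
    - {"tx": 0, "ty": 0, "tz": 0, "yaw": -2, "gripper": 1}
    - {"tx": 0, "ty": 0, "tz": 0, "yaw": -2, "gripper": 1}
    - {"tx": 0, "ty": 0, "tz": 0, "yaw": 0, "gripper": 1}

```text
clock: 14.28
tool_pos: [0.6023, -0.1346, 0.1259]
eef_rot: [-180.0, -0.1, 3.0]
ft_force: [-2.9, 1.3, 9.4]
opening: 0.0157
grasp_force: 30.0
```

```bash
python3 -c "
from cell import r
o=r.observe();print(o['tool_pos'].round(4),o['eef_rot'].round(2),o['ft_force'].round(1),o['ft_torque'].round(2))"
```

```text
[ 0.6023 -0.1346  0.1259] [-1.7999e+02 -5.0000e-02  3.0200e+00] [-2.9  1.3  9.4] [ 0.36  0.65 -0.03]
```

Call:
servo_tool:
  motion:
    - {"tx": 0, "ty": 0, "tz": 0, "yaw": 2, "gripper": 1}
    - {"tx": 0, "ty": 0, "tz": 0, "yaw": 2, "gripper": 1}
    - {"tx": 0, "ty": 0, "tz": 0, "yaw": 2, "gripper": 1}
    - {"tx": 0, "ty": 0, "tz": 0, "yaw": 2, "gripper": 1}
    - {"tx": 0, "ty": 0, "tz": 0, "yaw": 2, "gripper": 1}
    - {"tx": 0, "ty": 0, "tz": 0, "yaw": 0, "gripper": 1}

```text
clock: 15.02
tool_pos: [0.6022, -0.1353, 0.1261]
eef_rot: [180.0, -0.1, -7.0]
ft_force: [-3.5, -0.3, 11.5]
opening: 0.0162
grasp_force: 30.0
```

```bash
python3 -c "
from cell import r
o=r.observe();print(o['tool_pos'].round(4),o['eef_rot'].round(2),o['ft_force'].round(1),o['ft_torque'].round(2))"
```

```text
[ 0.6022 -0.1353  0.1261] [ 1.7995e+02 -6.0000e-02 -7.0000e+00] [-3.5 -0.3 11.5] [0.04 0.74 0.05]
```

Moments and forces say the contact is on the −x/+y side. I lift, shift −x and +y, and drop again.

Call:
servo_tool:
  motion:
    - {"tx": 0, "ty": 0, "tz": -0.5, "yaw": -2, "gripper": 1}
    - {"tx": -0.16, "ty": -0.05, "tz": 0, "yaw": -2, "gripper": 1}
    - {"tx": 0, "ty": 0, "tz": 0, "yaw": 0, "gripper": 1}
    - {"tx": 0, "ty": 0, "tz": 0.2, "yaw": 0, "gripper": 1}
    - {"tx": 0, "ty": 0, "tz": 0.2, "yaw": 0, "gripper": 1}
    - {"tx": 0, "ty": 0, "tz": 0.1, "yaw": 0, "gripper": 1}
    - {"tx": 0, "ty": 0, "tz": 0, "yaw": 0, "gripper": 1}
    - {"tx": 0, "ty": 0, "tz": 0, "yaw": 0, "gripper": 1}

```text
clock: 16.02
tool_pos: [0.6005, -0.1342, 0.1245]
eef_rot: [-180.0, -0.0, -3.0]
ft_force: [-0.3, -0.5, -3.0]
opening: 0.0158
grasp_force: 30.0
```

```bash
python3 -c "
from cell import r
o=r.observe();print(o['tool_pos'].round(4),o['eef_rot'].round(2),o['ft_force'].round(1),o['ft_torque'].round(2))"
```

```text
[ 0.6005 -0.1342  0.1245] [-179.99   -0.     -3.  ] [-0.3 -0.5 -3. ] [ 0.05 -0.01 -0.02]
```

It dropped in: z is below the spindle top with no contact force. Now pushing home to a TCP height of about 0.107.

Call:
servo_tool:
  motion:
    - {"tx": 0, "ty": 0, "tz": 0.3, "yaw": 0, "gripper": 1}
    - {"tx": 0, "ty": 0, "tz": 0.3, "yaw": 0, "gripper": 1}
    - {"tx": 0, "ty": 0, "tz": 0.3, "yaw": 0, "gripper": 1}
    - {"tx": 0, "ty": 0, "tz": 0.3, "yaw": 0, "gripper": 1}
    - {"tx": 0, "ty": 0, "tz": 0.3, "yaw": 0, "gripper": 1}
    - {"tx": 0, "ty": 0, "tz": 0.2, "yaw": 0, "gripper": 1}
    - {"tx": 0, "ty": 0, "tz": 0.1, "yaw": 0, "gripper": 1}
    - {"tx": 0, "ty": 0, "tz": 0, "yaw": 0, "gripper": 1}
    - {"tx": 0, "ty": 0, "tz": 0, "yaw": 0, "gripper": 1}

```text
clock: 17.15
tool_pos: [0.6004, -0.1342, 0.1068]
eef_rot: [-180.0, -0.0, -3.0]
ft_force: [-3.1, -0.3, 3.7]
opening: 0.0158
grasp_force: 30.0
```

Call:
servo_tool:
  motion:
    - {"tx": 0, "ty": 0, "tz": 0, "yaw": 0, "gripper": 1}
    - {"tx": 0, "ty": 0, "tz": 0, "yaw": -7.5, "gripper": 1}
    - {"tx": 0, "ty": 0, "tz": 0, "yaw": -7.5, "gripper": 1}
    - {"tx": 0, "ty": 0, "tz": 0, "yaw": -7.5, "gripper": 1}
    - {"tx": 0, "ty": 0, "tz": 0, "yaw": -7.5, "gripper": 1}
    - {"tx": 0, "ty": 0, "tz": 0, "yaw": -7.5, "gripper": 1}
    - {"tx": 0, "ty": 0, "tz": 0, "yaw": -7.5, "gripper": 1}
    - {"tx": 0, "ty": 0, "tz": 0, "yaw": -7.5, "gripper": 1}
    - {"tx": 0, "ty": 0, "tz": 0, "yaw": -7.5, "gripper": 1}
    - {"tx": 0, "ty": 0, "tz": 0, "yaw": -7.5, "gripper": 1}
    - {"tx": 0, "ty": 0, "tz": 0, "yaw": -7.5, "gripper": 1}
    - {"tx": 0, "ty": 0, "tz": 0, "yaw": -7.5, "gripper": 1}
    - {"tx": 0, "ty": 0, "tz": 0, "yaw": -7.5, "gripper": 1}
    - {"tx": 0, "ty": 0, "tz": 0, "yaw": -7.5, "gripper": 1}
    - {"tx": 0, "ty": 0, "tz": 0, "yaw": -7.5, "gripper": 1}
    - {"tx": 0, "ty": 0, "tz": 0, "yaw": 0, "gripper": 1}
  force: 50

```text
clock: 19.15
tool_pos: [0.6022, -0.1355, 0.1068]
eef_rot: [179.8, 0.1, 101.9]
ft_force: [3.1, -3.0, -0.0]
opening: 0.016
grasp_force: 50.0
```

```bash
cat > arr.py <<'E'
from m import *
for n in('side','top'):
    s=snap(n); im=s['image']; H,S,V=[x.astype(int) for x in cv2.split(cv2.cvtColor(im,cv2.COLOR_RGB2HSV))]
    d=np.array([601,-135.]); c=proj(s,[.601,-.135,.077]).astype(int)
    for q,m in(('tab',((H<6)|(H>174))&(S>150)&(V>120)),('arrow',(H>18)&(H<32)&(S>150)&(V>90))):
        m=win(m,c[0]-45,c[0]+45,c[1]-45,c[1]+45); v,u=np.nonzero(m)
        if not len(u): print(n,q,'none'); continue
        p=np.array([onz(s,a,b,.077)[:2] for a,b in zip(u,v)])*1000-d; R=np.hypot(*p.T); k=(R>22)&(R<75); p=p[k];
        if k.any(): print(n,q,k.sum(),p.mean(0).round(1),np.degrees(np.arctan2(*p.mean(0)[::-1])).round(1),R[k].min().round(1),R[k].max().round(1))
    if n=='side': cv2.imwrite('pics/arr_%d.png'%(r.observe()['clock']*100),cv2.resize(im[110:220,280:390],(550,550),interpolation=cv2.INTER_CUBIC)[:,:,::-1])
o=r.observe();print(o['tool_pos'].round(4),o['eef_rot'].round(2),o['ft_force'].round(1),o['ft_torque'].round(2))
E
python3 arr.py; ls pics
```

```text
side tab 16 [-28.6  59. ] 115.8 54.3 74.8
side arrow 35 [-13.2  39.9] 108.3 29.7 50.8
top tab 34 [-27.5  53.8] 117.1 50.9 70.2
top arrow 51 [-11.2  35.4] 107.6 26.1 45.4
[ 0.6022 -0.1354  0.1069] [1.7984e+02 1.5000e-01 1.0185e+02] [ 3.6 -3.4 -0.7] [-0.83 -0.8  -0.03]
arr_1920.png
c1.png
c2.png
c3.png
c4.png
side0.png
top0.png
```

Arrow at 107.6°, tab at 117.2°: 9.5° more.

Call:
servo_tool:
  motion:
    - {"tx": 0, "ty": 0, "tz": 0, "yaw": -5, "gripper": 1}
    - {"tx": 0, "ty": 0, "tz": 0, "yaw": -4.5, "gripper": 1}
    - {"tx": 0, "ty": 0, "tz": 0, "yaw": 0, "gripper": 1}
    - {"tx": 0, "ty": 0, "tz": 0, "yaw": 0, "gripper": 1}
    - {"tx": 0, "ty": 0, "tz": 0, "yaw": 0, "gripper": 1}

```text
clock: 19.88
tool_pos: [0.6024, -0.1354, 0.1069]
eef_rot: [179.8, 0.2, 111.3]
ft_force: [4.4, -3.5, -2.2]
opening: 0.0157
grasp_force: 50.0
```

```bash
python3 arr.py
```

```text
side tab 16 [-28.6  59. ] 115.8 54.3 74.8
side arrow 43 [-18.4  37.2] 116.4 29.8 51.3
top tab 35 [-27.3  53.5] 117.0 50.0 70.2
top arrow 53 [-16.7  33.3] 116.6 26.0 46.0
[ 0.6024 -0.1353  0.1068] [179.84   0.18 111.35] [ 3.4 -3.5 -1.3] [-0.78 -0.94 -0.06]
```

Aligned within 1°. Relieving the side load, then opening and retreating.

Call:
servo_tool:
  motion:
    - {"tx": -0.1, "ty": 0.04, "tz": 0, "yaw": 0, "gripper": 1}
    - {"tx": 0, "ty": 0, "tz": 0, "yaw": 0, "gripper": 1}
    - {"tx": 0, "ty": 0, "tz": 0, "yaw": 0, "gripper": 4.5}
    - {"tx": 0, "ty": 0, "tz": 0, "yaw": 0, "gripper": 4.5}
    - {"tx": 0, "ty": 0, "tz": 0, "yaw": 0, "gripper": 4.5}
    - {"tx": 0, "ty": 0, "tz": 0, "yaw": 0, "gripper": 4.5}
    - {"tx": 0, "ty": 0, "tz": -1, "yaw": 0, "gripper": 4.5}
    - {"tx": 0, "ty": 0, "tz": -2, "yaw": 0, "gripper": 4.5}
    - {"tx": 0, "ty": 0, "tz": -3, "yaw": 0, "gripper": 4.5}
    - {"tx": 0, "ty": 0, "tz": -4, "yaw": 0, "gripper": 4.5}
    - {"tx": 0, "ty": 0, "tz": -3, "yaw": 0, "gripper": 4.5}
    - {"tx": 0, "ty": 0, "tz": 0, "yaw": 0, "gripper": 4.5}
    - {"tx": 0, "ty": 0, "tz": 0, "yaw": 0, "gripper": 4.5}

```text
clock: 21.6
tool_pos: [0.6006, -0.1348, 0.2359]
eef_rot: [-180.0, -0.0, 111.5]
ft_force: [-0.8, -0.4, -0.9]
opening: 0.0454
grasp_force: 0.0
```

```bash
python3 arr.py; ls pics/arr*
```

```text
side tab 19 [-28.6  58.7] 116.0 56.9 74.8
side arrow 34 [-17.9  37.1] 115.7 30.0 51.1
top tab 37 [-27.3  53.4] 117.0 50.0 70.2
top arrow 51 [-16.7  33.2] 116.7 26.0 46.0
[ 0.6002 -0.1347  0.235 ] [-1.7988e+02 -1.0000e-01  1.1150e+02] [ 0.  -0.   0.7] [ 0.06 -0.09  0.  ]
pics/arr_1920.png
pics/arr_1992.png
pics/arr_2165.png
```

View pics/arr_2165.png

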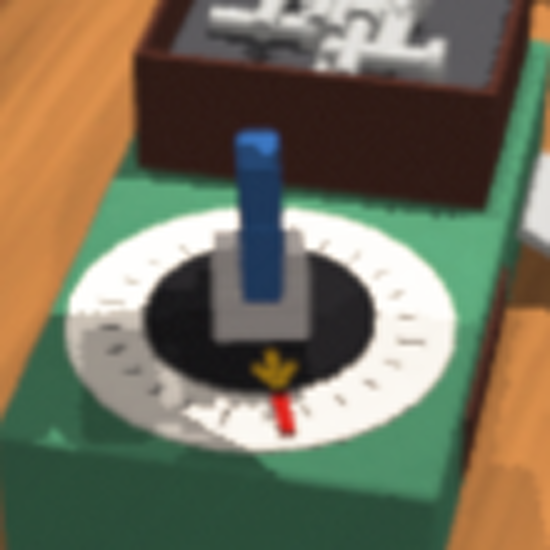

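The knob stands upright and home on the disc. The yellow arrow (272,375) points at the red tab (283,412), and the gripper is clear.

```bash
python3 -c "
from cell import order
print(order.hand_in())"
```

```text
the job is handed in; nothing more can be done
None
```

The blue knob is on the spindle and home against the disc, its arrow within about 1° of the red tab; I let go, moved the arm clear and handed the job in at about 22 s (no verdict was shown).

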